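# Take the cover off the engraving lathe's drive box

### The job

Open the green drive box: turn both steel turn buttons aside, clear of the aluminium cover, then lift the cover out (its edge nearest the robot is tucked under a fixed lip, so raise the far edge first and draw it out) and set it down flat, handle up, wholly on the wooden board, before letting go of it. Each button turns one way only, so feel for it and never force one that does not give; leave the buttons turned aside and the vase, tool pot and grinding wheels undisturbed.

Things in the scene. Friction and masses are not known exactly. Their poses are not given: they have to be found in the camera images.
- drive_box: Sizes here and below in mm. Fixed green steel box, 224 x 224, rim 63 high; origin at the centre of its underside. Its +x side, away from the robot (yaw within 15 deg), carries two turn buttons. Top opening x -78 to +79, y -88 to +88 with a ledge at height 55 on which the cover lies.
- lip_edge (a point): Middle of the lower edge of the box's fixed lip (190 wide, underside 64, top 70 high), at x -65 in the box's frame. It reaches over the last 10 of the cover's near edge, 3 above it. To free the cover, tilt its far edge up over the rim (5 deg or more; the gap allows 15), then draw it 12 or more towards +x, then lift.
- cover_mid (a point): Middle of the cover's plate : a loose aluminium plate 150 (x) x 170 (y) x 6, about 0.4 kg in all. At the start it lies in the box's opening with 3 to 4 clearance around, its top at height 61, axes as the box's; z is its upper side's normal.
- cover_handle (a point): Middle of the bar of the cover's fixed dark steel handle, 37 above cover_mid. The bar is 12 x 12 in section and 92 long along the cover's y, on two posts 12 square, 68 apart clear; 28 clear beneath the bar. It can be pinched from above across its 12 width.
- button_a: Turn button: plain steel bar 46 long over all, 11 wide (round pivot end 17), 10 high. Origin on its pivot at the underside, 66 above the bench; the tip is 38 away along its own -x. Pivot at x +93, y +50 or -50 in the box's frame (may swap with button_b). Starts square across the cover's far edge within 6 deg, its last 20 over the cover, 5 above it.
- button_b: Turn button: plain steel bar 46 long over all, 11 wide (round pivot end 17), 10 high. Origin on its pivot at the underside, 66 above the bench; the tip is 38 away along its own -x. Pivot at x +93, y +50 or -50 in the box's frame (may swap with button_a). Starts square across the cover's far edge within 6 deg, its last 20 over the cover, 5 above it.
- button_a_tip (a point): Middle of button_a's tip, half-way up the bar. The bar turns stiffly (2 to 3 N at 28 from the pivot) 95 deg to ONE side and stays where left; the other way it meets a hidden rigid stop within 12 deg. Which side is free is not seen, only felt, and varies. Clear when the tip is at x > 80 in the box's frame (70 deg or more).
- button_b_tip (a point): The same for button_b, which turns the opposite way to button_a: seen from above, if one is free clockwise the other is free anticlockwise.
- board: Fixed plain wooden board, 230 (x) x 250 (y) x 18 high, origin at the centre of its underside; beside the drive box, on its left or right.
- vase_mid (a point): Bystander: red and yellow glass vase, 150 high, 80 across, loose; this point is half-way up.
- tool_pot_mid (a point): Bystander: white pot with tools, 85 high (tools to 150), 68 across, loose; half-way up.
- wheels_mid (a point): Bystander: stepped reddish grinding wheels, 70 across, 32 high, loose; half-way up.
- cover: The same loose cover; origin at the centre of its underside (3 below cover_mid).
Not all that is in view belongs to the job. Of the things shaped like the cover, the aluminium one is meant.

How it is judged:
On the way, in this order (a step that is already met when the one before it is completed fails the run):
1. both turn buttons are turned clear while the cover still lies in the box (x of each of button_a_tip, button_b_tip in the frame of drive_box above 0.08 m and z of cover_mid in the frame of drive_box below 0.063 m), for 0.1 s.
2. the cover is out of the box, above it (z of cover_mid in the frame of drive_box above 0.095 m), for 0.1 s.
3. the cover is put down on the board while still held (x of cover_mid in the frame of board between -0.045 and 0.045 m and y of cover_mid in the frame of board between -0.045 and 0.045 m and z of cover_mid in the frame of board between 0.017 and 0.026 m and angle between cover_mid's own z axis and vertical below 0.08 rad and contact force between cover and board above 0.3 N and contact force between the fingers and cover above 0.3 N), for 0.1 s.
At the end, for the whole second after the job is handed in: The cover lies at rest, flat (within 0.08 rad) and handle up on the board, its middle within 45 mm of the board's middle along each of the board's axes, put down while still held; both buttons are still turned clear (tips at x > 80 mm in the drive box's frame) (x of cover_mid in the frame of board between -0.045 and 0.045 m and y of cover_mid in the frame of board between -0.045 and 0.045 m and z of cover_mid in the frame of board between 0.017 and 0.026 m and angle between cover_mid's own z axis and vertical below 0.08 rad and x of each of button_a_tip, button_b_tip in the frame of drive_box above 0.08 m and linear speed of cover below 0.02 m/s); the robot touches nothing.
It fails at once if a button is forced (more than 50 N on it) (contact force between the fingers and button_a above 50 N or contact force between the fingers and button_b above 50 N).
It fails at once if the vase, tool pot or grinding wheels are moved by more than 30 mm (distance of any of vase_mid, tool_pot_mid, wheels_mid from where it was at the start of the episode above 0.03 m).
It also fails if it takes over 64 s, if anything falls off the work surface, if the arm or the gripper's body presses on something with over 40 N, if the wrist force passes 120 N, or if a joint passes its speed limit or range.

### The arm

A 6-joint arm with a two-finger parallel gripper is mounted at the origin on the work surface. World frame = base frame: x ahead of the robot, y to its left, z up, the work surface at z = 0. Lengths are in m, angles in rad, forces in N, time in s.
With the tool pointing down it reaches from about 0.375 to 0.9 m from the base axis. Payload 3.1 kg.
Tool frame: the origin (TCP) lies midway between the tips of the shut fingers; the grasp point (between the pads) lies robot.tcp_to_grasp behind it (robot.tcp_to_grasp is the distance from the TCP to the grasp point, in m); z points along the fingers, y is the direction in which the jaws open and shut (so a half turn about z gives the same grasp; the last joint's range is limited). The gripper opens to 87 mm and grips with 3 to 60 N. Pads are 19 mm wide; open, the fingers measure 117 mm over their backs; the gripper's body (75 mm by 190 mm) begins 51 mm behind the grasp point.
Start: joints at [-0.178, 0.527, 1.433, -0, 1.181, -0.178], TCP at [0.625, 0, 0.223] pointing down, gripper open.
Joint ranges: [-3.08, 3.08], [-0.75, 2.2], [0.22, 2.44], [-1.43, 4.57], [0, 2.65], [-2.85, 2.85]. Speed limits (rad/s): [2.79, 2.79, 3.14, 3.14, 3.14, 3.14].

### API

Orientations are given as a unit quaternion [x, y, z, w].
In Python, from rig import robot, cams, nets gives the robot as it stands. The module is installed in compiled form; this text tells all that it offers.
- The arm moves only by the tool play_rows, never from a script. Its argument "commands" is a list of rows, each an object of numbers: "x", "y", "z": the shift along the tool's x, y, z in mm; "spin": the turn about the tool's z in rad. In form: [{"x": .., "y": .., "z": .., "spin": ..}, ...]. A call has 1 to 8 rows; each row shifts and turns the pose as measured when the row begins, along the tool's axes as they then stand; what a row does not reach is not made up. A row lasts 1/10 s, in which the tool goes at most 50 mm and 8.59 degrees, less where a joint would pass 70% of its speed; a pose out of reach is approached as far as the arm can. A call is refused whole if a number of a shift passes 50 or a number of a turn 0.15, either way. A call with a gripper value outside its range is refused whole. "grip" is the opening, from 0 (shut) to 1 (fully open), set as the call begins (left out, the last holds). The fingers move at their own pace and stop on an object; "newtons" is the grip in N (left out, the last holds). Time passes only in rows, so rows that do not move let the fingers close. It gives the time, the measured TCP pose, the force and the opening at its end, in the units of the state.
- robot.get_obs(): the state, without advancing time (a new reading comes with each control period).
- cams.camera(name): name is "scene" or "side" or "wrist"; returns a dict with "img" (384x512x3 uint8, red, green, blue), "fx", "fy", "cx", "cy" (pixels), "world_to_cam" (4x4, takes a point from world to camera coordinates); the wrist camera has in their place "mount" (4x4, takes a point from camera to tool coordinates, whose origin is the TCP and whose axes are the flange's). Camera axes: x right, y up, looking along -z (the intrinsics and any distortion apply to the point x, -y, -z); pixel columns grow to the right and rows downward; lengths in m; the calibration is good to about 2 mm. A picture is of the moment at which its call begins: read the wrist's pose just before it. There is no depth.
- robot.hand_in(): hands the job in, once; it reports no verdict.
Trained networks look in a picture, given as the dict that the camera call returned (one of the last four; its "shot" number tells which), for a name from the list of things; names that differ only in an ending like _2 or _b are one class to them, and where a whole thing is asked for, a point or a joint stands for the part that bears it (a point fixed in the world has none). Each returns a list of dicts, best first, with "conf" (0 to 1); they miss things now and then, are a little off and sometimes report something else, mostly with a low value. They report only what shows in the picture. A call takes as long as a camera call. They do not tell look-alikes from the thing itself.
- nets.outline_of(picture, name): "region" (384x512 bool, what is visible of it) and "pixel" ([column, row] in pixels, amid what is visible of it).
The state is a dict: "time": time; "q": joint angles; "joint_velocities": joint speeds; "joint_torque": joint torques, N m; "position": TCP position; "tool_rot": TCP orientation; "ft_force": force on the tool from outside, world axes, zero at the start; "moment": the same for the moment, N m; "grip_width": finger opening in m.
Only numpy, scipy, OpenCV 4.12 (cv2) and the standard library are available. Lean on these libraries where they do the work, as an engineer would, in place of code of your own. Each camera call takes 0.05 s, during which the arm holds its last target.

## Working session

There is one attempt and no reset: what is moved stays moved. The work goes in short steps, Python scripts to look and compute and a tool call to move; the robot and the scene stay as the last step left them, time stands still between calls to the robot, and variables do not carry over. Pictures are saved under pics/ and viewed, and the job is handed in when it is done.

Besides the shell and the picture viewer there is one more tool, called after "Request:" by a JSON object that holds its "api" and its "payload", one argument or row to a line. play_rows: Moves the arm, as the interface text tells. Its arguments: {"type":"object","properties":{"commands":{"type":"array"},"grip":{"type":"number"},"newtons":{"type":"number"}},"required":["commands"]}

```bash
mkdir -p pics; python3 - <<'E'
from rig import robot,cams,nets
import cv2,numpy as np
o=robot.get_obs()
for k,v in o.items(): print(k,np.round(v,4))
print(robot.tcp_to_grasp)
for n in ["scene","side","wrist"]:
    p=cams.camera(n)
    print(n,p["fx"],p["fy"],p["cx"],p["cy"],np.round(p.get("world_to_cam",p.get("mount")),4).tolist(),[k for k in p])
    cv2.imwrite(f"pics/{n}0.png",p["img"][:,:,::-1])
    for t in ["drive_box","lip_edge","cover","cover_handle","button_a","button_a_tip","board","vase_mid","tool_pot_mid","wheels_mid"]:
        r=nets.outline_of(p,t)
        print(t,[(round(float(d["conf"]),2),np.round(d["pixel"]).tolist(),int(d["region"].sum())) for d in r[:4]])
print(robot.get_obs()["time"])
E
```

```text
time 0.0
q [-1.7850e-01  5.2840e-01  1.4339e+00 -1.0000e-04  1.1814e+00 -1.7850e-01]
joint_velocities [ 0.      0.0003 -0.0008  0.0001  0.0005 -0.0001]
joint_torque [-5.00000e-04 -4.40045e+01 -1.76594e+01  6.33000e-02  5.83000e-02
 -2.00000e-04]
position [6.243e-01 1.000e-04 2.216e-01]
tool_rot [ 7.071e-01  7.071e-01 -6.000e-04 -9.000e-04]
ft_force [ 0.4702 -0.1867 -0.5517]
moment [ 0.0384 -0.0049 -0.0147]
grip_width 0.0868
0.0187
scene 497.25750949488724 497.25750949488724 250.1733107663124 192.57921566817296 [[-0.8185, 0.5742, 0.016, 0.3974], [-0.399, -0.5884, 0.7032, 0.1963], [0.4133, 0.5692, 0.7108, -1.7919], [0.0, 0.0, 0.0, 1.0]] ['img', 'fx', 'fy', 'cx', 'cy', 'world_to_cam', 'shot']
drive_box [(0.71, [276.0, 228.0], 2203), (0.56, [264.0, 248.0], 3654), (0.37, [271.0, 245.0], 77)]
lip_edge [(0.85, [274.0, 253.0], 3737)]
cover [(0.94, [274.0, 222.0], 2259), (0.8, [388.0, 285.0], 3064), (0.72, [367.0, 215.0], 2061)]
cover_handle [(0.61, [391.0, 289.0], 2989), (0.58, [276.0, 228.0], 2193), (0.57, [363.0, 215.0], 2095)]
button_a [(0.65, [287.0, 304.0], 971), (0.63, [269.0, 249.0], 
[... 880 characters left out ...]
d [(0.71, [190.0, 175.0], 627)]
tool_pot_mid [(0.71, [162.0, 280.0], 839)]
wheels_mid [(0.59, [253.0, 151.0], 128)]
wrist 331.71652456308874 331.71652456308874 254.41694340397805 192.98429293592403 [[0.0002, 0.9588, 0.2842, 0.0769], [1.0, -0.0, -0.0006, 0.0002], [-0.0005, 0.2842, -0.9588, -0.1625], [0.0, 0.0, 0.0, 1.0]] ['img', 'fx', 'fy', 'cx', 'cy', 'mount', 'shot']
drive_box [(0.85, [141.0, 58.0], 14193)]
lip_edge [(0.94, [143.0, 57.0], 13996)]
cover [(0.86, [165.0, 23.0], 8376)]
cover_handle [(0.58, [162.0, 24.0], 8604), (0.29, [142.0, 58.0], 13931)]
button_a []
button_a_tip []
board [(0.73, [182.0, 260.0], 9961)]
vase_mid [(0.62, [443.0, 213.0], 5522)]
tool_pot_mid []
wheels_mid []
1.65
```

View pics/scene0.png

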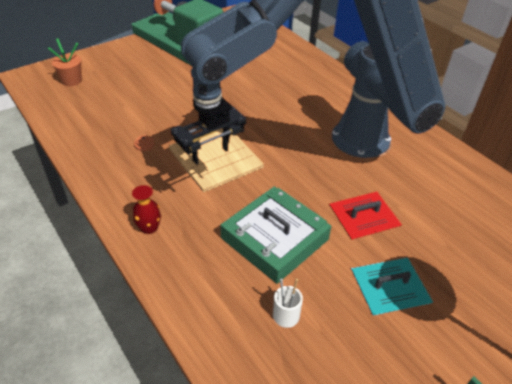

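View pics/side0.png

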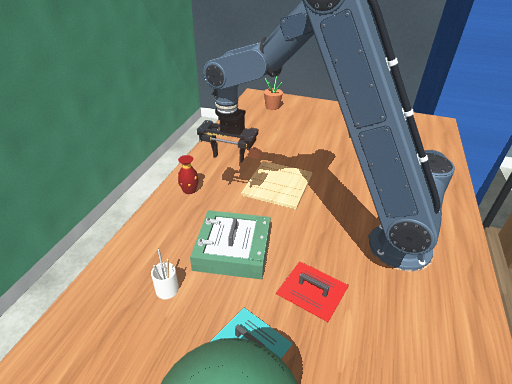

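View pics/wrist0.png

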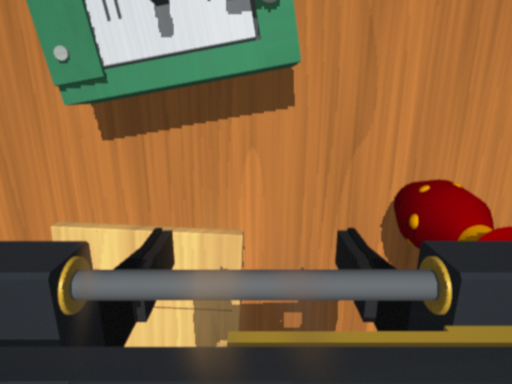

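```bash
cat > h.py <<'E'
import numpy as np
from scipy.spatial.transform import Rotation as R
def w2c_wrist(mount,pos,q):
    T=np.eye(4);T[:3,:3]=R.from_quat(q).as_matrix();T[:3,3]=pos
    return np.linalg.inv(T@mount)
def proj(P,K,W):
    c=np.atleast_2d(P)@W[:3,:3].T+W[:3,3]
    return np.c_[K[2]+K[0]*c[:,0]/-c[:,2],K[3]-K[1]*c[:,1]/-c[:,2]]
def ray(px,z,K,W):
    px=np.atleast_2d(px).astype(float)
    d=np.c_[(px[:,0]-K[2])/K[0],-(px[:,1]-K[3])/K[1],-np.ones(len(px))]@W[:3,:3]
    o=-W[:3,:3].T@W[:3,3]
    return o+d*((z-o[2])/d[:,2])[:,None]
def KW(p,o=None):
    K=(p["fx"],p["fy"],p["cx"],p["cy"])
    return K,(np.array(p["world_to_cam"]) if "world_to_cam" in p else w2c_wrist(np.array(p["mount"]),o["position"],o["tool_rot"]))
E
python3 - <<'E'
from h import *
from rig import robot,cams
import cv2
for n,l in [("scene",[((276,228),.06),((219,160),.018),((144,213),.07),((290,304),.05),((365,215),0),((390,287),0)]),("side",[((235,240),.06),((275,185),.018),((190,175),.07),((253,151),.02),((162,275),.05)])]:
    p=cams.camera(n);K,W=KW(p)
    for a,z in l: print(n,a,np.round(ray(a,z,K,W)[0],3))
    cv2.imwrite(f"pics/{n}z.png",cv2.resize(p["img"][120:300,100:340] if n=="scene" else p["img"][130:310,130:370],None,fx=3.3,fy=3.3,interpolation=cv2.INTER_CUBIC)[:,:,::-1])
E
```

```text
scene (276, 228) [0.543 0.207 0.06 ]
scene (219, 160) [ 0.496 -0.167  0.018]
scene (144, 213) [ 0.828 -0.044  0.07 ]
scene (290, 304) [0.659 0.42  0.05 ]
scene (365, 215) [0.251 0.281 0.   ]
scene (390, 287) [0.381 0.509 0.   ]
side (235, 240) [0.522 0.213 0.06 ]
side (275, 185) [ 0.492 -0.172  0.018]
side (190, 175) [ 0.812 -0.055  0.07 ]
side (253, 151) [ 0.659 -0.39   0.02 ]
side (162, 275) [0.678 0.408 0.05 ]
```

Request:
{"api": "play_rows", "payload": {
  "commands": [
    {"x":42,"y":-20,"z":-18},
    {"x":42,"y":-20,"z":-18},
    {"x":42,"y":-20,"z":-18},
    {"x":35,"y":-15,"z":-18},
    {"x":0,"y":0,"z":0},
    {"x":0,"y":0,"z":0}
  ]
}}

```text
invalid input
```

```bash
python3 - <<'E'
from h import *
from rig import robot,cams,nets
import cv2
o=robot.get_obs();print(o["time"],o["position"],o["tool_rot"],o["joint_velocities"].round(3))
p=cams.camera("wrist");np.savez("w1.npz",img=p["img"],mount=p["mount"],K=KW(p,o)[0],W=KW(p,o)[1])
cv2.imwrite("pics/w1.png",p["img"][:,:,::-1])
E
```

```text
1.75 [6.24968054e-01 4.09153855e-05 2.22516092e-01] [ 7.07095670e-01  7.07117891e-01 -2.16675022e-05 -3.10412033e-05] [ 0.001  0.     0.     0.001 -0.    -0.001]
```

View pics/w1.png

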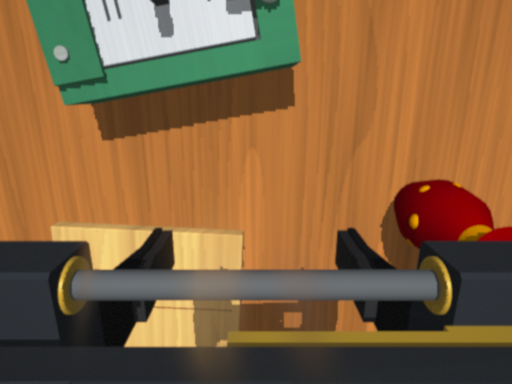

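View pics/scenez.png

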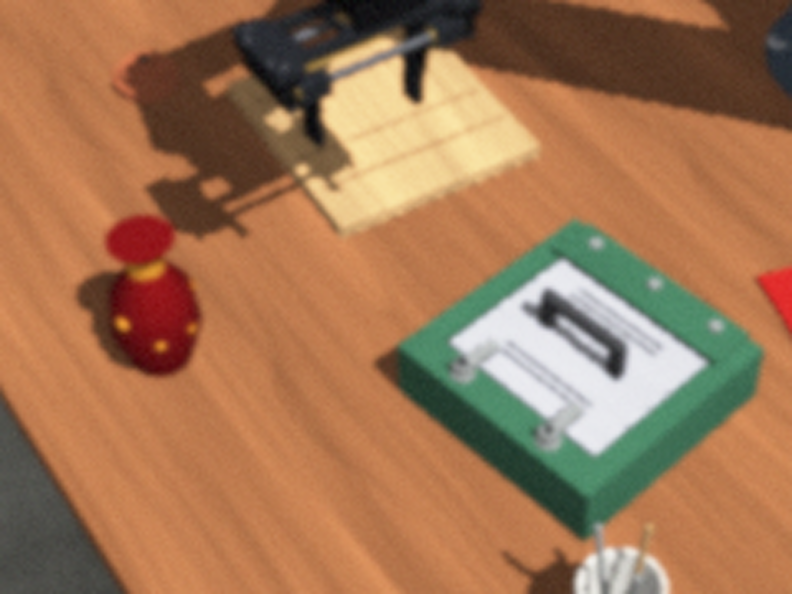

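Request:
{"api": "play_rows", "payload": {
  "commands": [
    {"x":42,"y":-20,"z":-18,"spin":0},
    {"x":42,"y":-20,"z":-18,"spin":0},
    {"x":42,"y":-20,"z":-18,"spin":0},
    {"x":35,"y":-15,"z":-18,"spin":0},
    {"x":0,"y":0,"z":0,"spin":0},
    {"x":0,"y":0,"z":0,"spin":0}
  ]
}}

```text
time: 2.4
position: [0.5488, 0.165, 0.2961]
tool_rot: [0.708, 0.706, 0.001, 0.0]
ft_force: [-0.2, 0.4, -0.8]
grip_width: 0.0871
```

```bash
python3 - <<'E'
from h import *
from rig import robot,cams,nets
import cv2
o=robot.get_obs();print(o["time"],o["position"],o["tool_rot"],o["joint_velocities"].round(3))
p=cams.camera("wrist");np.savez("w1.npz",img=p["img"],mount=p["mount"],K=KW(p,o)[0],W=KW(p,o)[1])
cv2.imwrite("pics/w2.png",p["img"][:,:,::-1])
E
```

```text
2.4 [0.54880757 0.16496123 0.29614351] [7.08367882e-01 7.05843112e-01 6.62877363e-04 7.49600831e-05] [ 0.035 -0.023 -0.008  0.021  0.01   0.005]
```

View pics/w2.png

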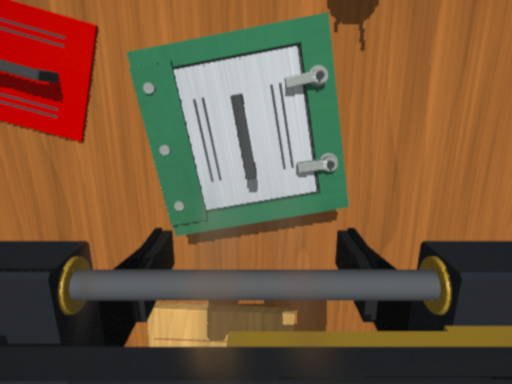

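```bash
python3 - <<'E'
from h import *
import cv2
from scipy.optimize import least_squares
d=np.load("w1.npz");K=d["K"];W=d["W"]
m=np.array([[-112,112,63],[112,112,63],[112,-112,63],[-112,-112,63],[93,50,76],[93,-50,76]])/1e3
px=np.array([[129,52],[327,15],[347,207],[176,235],[319,76],[331,163]])
def P(v,m): 
    c,s=np.cos(v[2]),np.sin(v[2]);return np.c_[v[0]+c*m[:,0]-s*m[:,1],v[1]+s*m[:,0]+c*m[:,1],m[:,2]]
r=least_squares(lambda v:(proj(P(v,m),K,W)-px).ravel(),[.54,.21,.1],loss="soft_l1")
v=r.x;print(v,np.degrees(v[2]));print((proj(P(v,m),K,W)-px).round(1))
tips=np.array([[288,82],[299,169]])
w=ray(tips,.074,K,W)
c,s=np.cos(v[2]),np.sin(v[2]);print("tips box",((w[:,:2]-v[:2])@np.array([[c,-s],[s,c]])).round(4))
h=ray([[238,96],[252,189]],.101,K,W);print("bar ends box",((h[:,:2]-v[:2])@np.array([[c,-s],[s,c]])).round(4))
bx=ray([[75,225],[242,232]],.018,K,W)
np.save("box.npy",v)
g=cv2.resize(d["img"][0:245,110:360],None,fx=3,fy=3,interpolation=cv2.INTER_CUBIC)[:,:,::-1].copy()
mm=np.vstack([m,[[-75,85,61],[75,85,61],[75,-85,61],[-75,-85,61],[55,50,76],[55,-50,76],[-4.5,46,104],[-4.5,-46,104]]/np.array(1e3)])
for q in proj(P(v,mm),K,W): cv2.drawMarker(g,(int((q[0]-110+.5)*3),int((q[1]+.5)*3)),(255,0,255),0,12,1)
cv2.imwrite("pics/w2z.png",g[:600])
E
```

```text
[0.537973   0.1965457  0.17259546] 9.888991478088872
[[-2.7  0.1]
 [ 1.1 -2.4]
 [ 1.2  0.4]
 [-0.7  1.2]
 [ 0.8 -0.4]
 [-1.   1.4]]
tips box [[ 0.0581  0.0495]
 [ 0.0566 -0.0495]]
bar ends box [[ 0.0024  0.0445]
 [-0.0011 -0.0565]]
```

View pics/w2z.png

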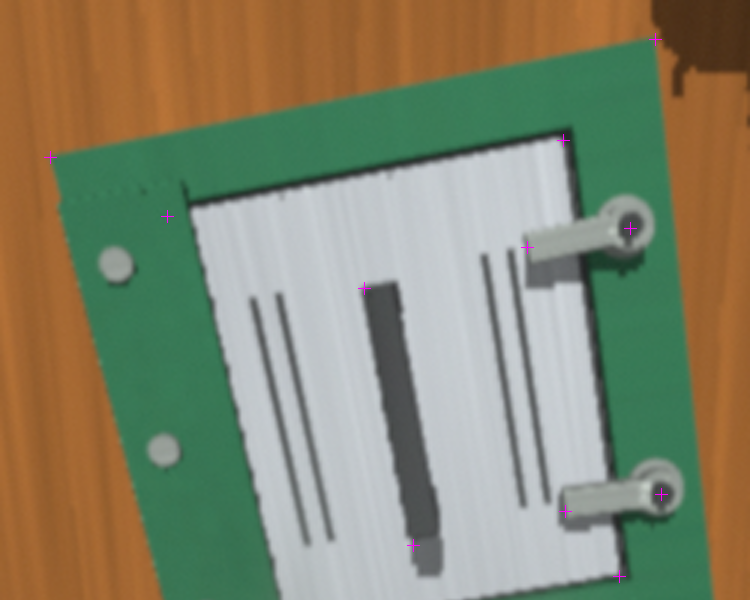

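```bash
python3 - <<'E'
from h import *
from scipy.optimize import least_squares
d=np.load("w1.npz");K=d["K"];W=d["W"]
m=np.array([[-112,112,63],[112,112,63],[93,50,76],[93,-50,76],[79,88,63],[79,-88,63],[-65,95,70],[0,46,101],[0,-46,101],[112,-112,63]])/1e3
z=np.array([[52,155],[655,38],[628,222],[660,488],[571,130],[629,577],[184,182],[380,284],[425,537]])
px=np.vstack([z/3+[110-.33,-.33],[347,207]])
def P(v,m): 
    c,s=np.cos(v[2]),np.sin(v[2]);return np.c_[v[0]+c*m[:,0]-s*m[:,1],v[1]+s*m[:,0]+c*m[:,1],m[:,2]]
for n in (3,6):
  def Wp(v):
    W2=W.copy()
    if n==6: W2[:3,:]=R.from_rotvec([v[3],v[4],0]).as_matrix()@W[:3,:]; W2[2,3]+=v[5]
    return W2
  r=least_squares(lambda v:np.r_[(proj(P(v,m),K,Wp(v))-px).ravel(),v[3:]/.005],[.54,.2,.17]+[0]*(n-3),loss="soft_l1",x_scale=.01)
  v=r.x;print(v.round(4),np.degrees(v[2]),r.cost);print((proj(P(v,m),K,Wp(v))-px).round(1).tolist())
np.save("box.npy",v[:3])
E
```

```text
[0.5378 0.1973 0.1727] 9.896026824941728 5.8934872044087285
[[-0.9, 0.1], [0.0, -0.4], [0.7, 1.2], [0.3, 1.5], [0.6, -1.3], [0.5, 1.2], [-1.2, -1.3], [-1.0, -0.2], [-0.2, 0.6], [1.2, -0.2]]
[ 5.383e-01  1.981e-01  1.729e-01  3.000e-04  7.000e-04 -3.400e-03] 9.907650584478766 3.3581123267818858
[[0.3, 0.4], [-0.4, 0.2], [0.3, 1.3], [-0.2, 0.9], [0.3, -0.8], [0.2, 0.5], [-0.4, -1.1], [-0.7, -0.2], [0.0, -0.2], [0.6, -1.1]]
```

Request:
{"api": "play_rows", "payload": {
  "commands": [
    {"x":23,"y":11,"z":40,"spin":0},
    {"x":23,"y":11,"z":40,"spin":0},
    {"x":23,"y":11,"z":40,"spin":0},
    {"x":23,"y":11,"z":40,"spin":0},
    {"x":0,"y":0,"z":0,"spin":0.14},
    {"x":0,"y":0,"z":0,"spin":0.14},
    {"x":0,"y":0,"z":0,"spin":0.14},
    {"x":0,"y":0,"z":0,"spin":0.14}
  ],
  "grip": 0.5,
  "newtons": 20
}}

```text
time: 3.25
position: [0.6016, 0.2465, 0.1199]
tool_rot: [0.885, 0.466, -0.004, 0.001]
ft_force: [0.9, 0.4, 0.3]
grip_width: 0.044
```

Request:
{"api": "play_rows", "payload": {
  "commands": [
    {"x":0,"y":0,"z":0,"spin":0.14},
    {"x":0,"y":0,"z":0,"spin":0.14},
    {"x":0,"y":0,"z":0,"spin":0.14},
    {"x":0,"y":0,"z":0,"spin":0.14},
    {"x":0,"y":0,"z":0,"spin":0.14},
    {"x":0,"y":0,"z":0,"spin":0.14}
  ]
}}

```text
time: 3.85
position: [0.6044, 0.2347, 0.1111]
tool_rot: [0.999, 0.04, -0.009, 0.005]
ft_force: [-0.3, 0.1, 0.7]
grip_width: 0.0436
```

```bash
cat >> h.py <<'E'
def st(pic=None):
    from rig import robot,cams
    import cv2
    o=robot.get_obs();v=np.load("box.npy")
    c,s=np.cos(v[2]),np.sin(v[2]);d=o["position"][:2]-v[:2]
    Rm=R.from_quat(o["tool_rot"]).as_matrix()
    bx=np.array([c,s,0]);by=np.array([-s,c,0])
    f=o["ft_force"]
    print("t",round(o["time"],2),"box xy mm",np.round([1e3*(c*d[0]+s*d[1]),1e3*(-s*d[0]+c*d[1])],1),"z",round(1e3*o["position"][2],1),"F box",np.round([f@bx,f@by,f[2]],1),"w",round(o["grip_width"],4))
    print(" yaw of tool x vs box x deg",np.degrees(np.arctan2(Rm[:,0]@by,Rm[:,0]@bx)).round(1),"tilt",np.degrees(np.arccos(-Rm[2,2])).round(2),"q6",o["q"][5].round(2))
    if pic:
        for n in pic.split(","):
            p=cams.camera(n.rstrip("0123456789"));cv2.imwrite(f"pics/{n}.png",p["img"][:,:,::-1])
            K,W=KW(p,o);np.savez(f"{n}.npz",img=p["img"],K=K,W=W)
E
python3 -c "
from h import *
st('wrist3')"
```

```text
t 3.85 box xy mm [71.4 24.6] z 111.1 F box [-0.2  0.1  0.7] w 0.0436
 yaw of tool x vs box x deg -5.4 tilt 1.17 q6 1.7
```

View pics/wrist3.png

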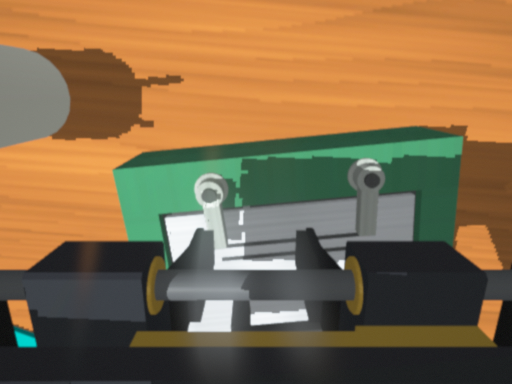

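Request:
{"api": "play_rows", "payload": {
  "commands": [
    {"x":-3,"y":-12,"z":0,"spin":-0.09},
    {"x":-3,"y":-13,"z":0,"spin":0},
    {"x":0,"y":0,"z":0,"spin":0}
  ]
}}

```text
time: 4.2
position: [0.5965, 0.2548, 0.1081]
tool_rot: [0.997, 0.082, -0.011, 0.005]
ft_force: [-0.4, -0.3, -0.4]
grip_width: 0.0434
```

```bash
python3 -c "
from h import *
st()"
```

```text
t 4.2 box xy mm [67.  45.8] z 108.1 F box [-0.4 -0.2 -0.4] w 0.0434
 yaw of tool x vs box x deg -0.5 tilt 1.4 q6 1.64
```

Request:
{"api": "play_rows", "payload": {
  "commands": [
    {"x":-1,"y":-4,"z":18,"spin":0},
    {"x":0,"y":0,"z":14,"spin":0},
    {"x":0,"y":0,"z":4,"spin":0},
    {"x":0,"y":0,"z":0,"spin":0}
  ]
}}

```text
time: 4.6
position: [0.5951, 0.2567, 0.0701]
tool_rot: [0.997, 0.082, -0.011, 0.005]
ft_force: [0.1, 0.1, 1.0]
grip_width: 0.0433
```

```bash
python3 -c "
from h import *
st('wrist4,side4')"
```

```text
t 4.6 box xy mm [66.  47.9] z 70.1 F box [0.1 0.  1. ] w 0.0433
 yaw of tool x vs box x deg -0.5 tilt 1.4 q6 1.65
```

View pics/wrist4.png

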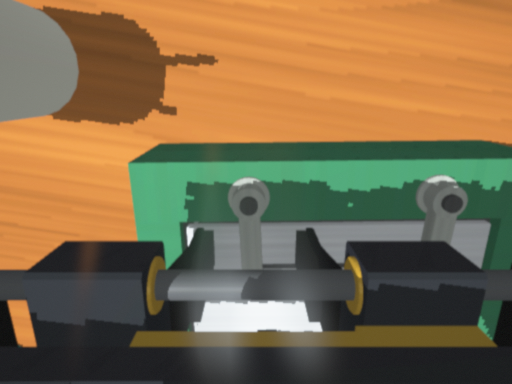

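View pics/side4.png

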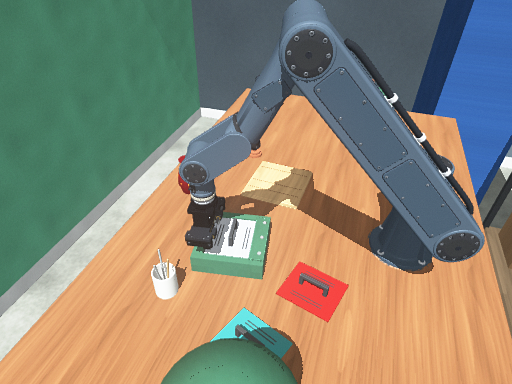

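Request:
{"api": "play_rows", "payload": {
  "commands": [
    {"x":0,"y":-14,"z":3,"spin":0},
    {"x":0,"y":-3,"z":0,"spin":0},
    {"x":0,"y":-3,"z":0,"spin":0},
    {"x":0,"y":-3,"z":0,"spin":0}
  ]
}}

```text
time: 5.1
position: [0.5922, 0.279, 0.0689]
tool_rot: [0.997, 0.083, -0.01, 0.007]
ft_force: [0.4, -5.8, -0.6]
grip_width: 0.0432
```

```bash
python3 -c "
from h import *
st()"
```

```text
t 5.1 box xy mm [67.  70.4] z 68.9 F box [-0.7 -5.8 -0.6] w 0.0432
 yaw of tool x vs box x deg -0.4 tilt 1.41 q6 1.69
```

Request:
{"api": "play_rows", "payload": {
  "commands": [
    {"x":0,"y":-3,"z":0,"spin":0},
    {"x":0,"y":-3,"z":0,"spin":0}
  ]
}}

```text
time: 5.3
position: [0.5911, 0.2827, 0.0688]
tool_rot: [0.996, 0.083, -0.01, 0.01]
ft_force: [0.6, -5.4, -1.3]
grip_width: 0.0437
```

```bash
python3 -c "
from h import *
st('wrist5')"
```

```text
t 5.3 box xy mm [66.6 74.2] z 68.8 F box [-0.3 -5.4 -1.3] w 0.0437
 yaw of tool x vs box x deg -0.4 tilt 1.63 q6 1.7
```

View pics/wrist5.png

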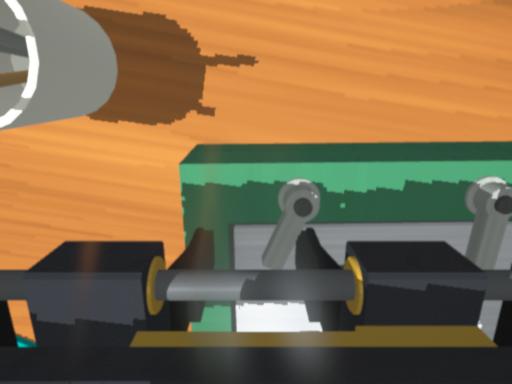

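Request:
{"api": "play_rows", "payload": {
  "commands": [
    {"x":0,"y":-5,"z":0,"spin":0},
    {"x":0,"y":-5,"z":0,"spin":0},
    {"x":1,"y":-5,"z":0,"spin":0},
    {"x":2,"y":-4,"z":0,"spin":0}
  ]
}}

```text
time: 5.75
position: [0.5906, 0.298, 0.0685]
tool_rot: [0.996, 0.083, -0.012, 0.014]
ft_force: [-1.2, -3.7, 0.5]
grip_width: 0.0435
```

```bash
python3 -c "
from h import *
st()"
```

```text
t 5.75 box xy mm [68.7 89.4] z 68.5 F box [-1.8 -3.4  0.5] w 0.0435
 yaw of tool x vs box x deg -0.3 tilt 2.07 q6 1.73
```

Request:
{"api": "play_rows", "payload": {
  "commands": [
    {"x":4,"y":-3,"z":0,"spin":0},
    {"x":4,"y":-3,"z":0,"spin":0},
    {"x":4,"y":-2,"z":0,"spin":0},
    {"x":3,"y":0,"z":0,"spin":0}
  ]
}}

```text
time: 6.15
position: [0.5975, 0.3079, 0.0672]
tool_rot: [0.996, 0.083, -0.02, 0.015]
ft_force: [-7.1, -3.0, 6.7]
grip_width: 0.0435
```

```bash
python3 -c "
from h import *
st('wrist6')"
```

```text
t 6.15 box xy mm [77.2 97.9] z 67.2 F box [-7.5 -1.8  6.7] w 0.0435
 yaw of tool x vs box x deg -0.4 tilt 2.9 q6 1.74
```

View pics/wrist6.png

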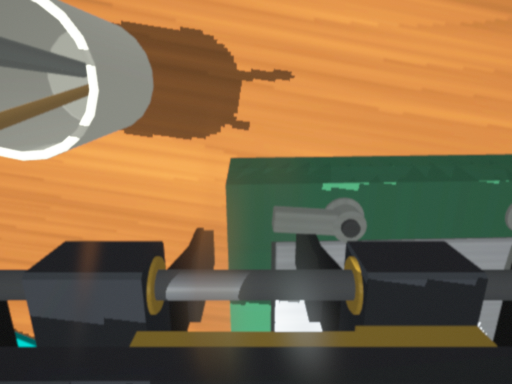

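Request:
{"api": "play_rows", "payload": {
  "commands": [
    {"x":-5,"y":0,"z":-5,"spin":0},
    {"x":-5,"y":0,"z":-25,"spin":0},
    {"x":-2,"y":36,"z":-2,"spin":0},
    {"x":0,"y":38,"z":0,"spin":0},
    {"x":0,"y":38,"z":0,"spin":0},
    {"x":0,"y":36,"z":0,"spin":0},
    {"x":0,"y":0,"z":0,"spin":0}
  ]
}}

```text
time: 6.9
position: [0.6217, 0.1679, 0.109]
tool_rot: [0.996, 0.086, -0.005, 0.008]
ft_force: [0.2, 0.1, 0.2]
grip_width: 0.0437
```

```bash
python3 -c "
from h import *
st('wrist7')"
```

```text
t 6.9 box xy mm [ 77.  -44.2] z 109.0 F box [0.3 0.1 0.2] w 0.0437
 yaw of tool x vs box x deg -0.1 tilt 1.09 q6 1.51
```

View pics/wrist7.png

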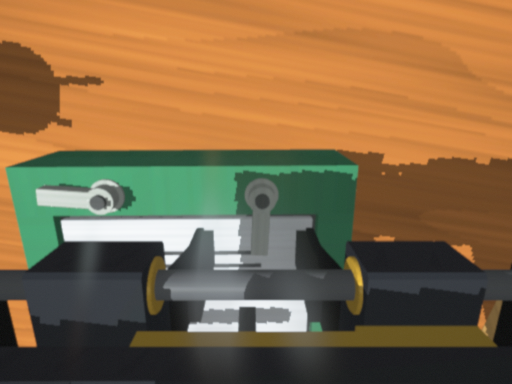

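Request:
{"api": "play_rows", "payload": {
  "commands": [
    {"x":-13,"y":7,"z":4,"spin":0},
    {"x":-1,"y":0,"z":20,"spin":0},
    {"x":0,"y":0,"z":14,"spin":0},
    {"x":0,"y":0,"z":1,"spin":0},
    {"x":0,"y":0,"z":0,"spin":0}
  ]
}}

```text
time: 7.45
position: [0.6125, 0.1671, 0.0718]
tool_rot: [0.996, 0.088, 0.002, 0.005]
ft_force: [-0.1, 0.2, -0.3]
grip_width: 0.0433
```

```bash
python3 -c "
from h import *
st()"
```

```text
t 7.45 box xy mm [ 67.7 -43.3] z 71.8 F box [-0.   0.2 -0.3] w 0.0433
 yaw of tool x vs box x deg 0.1 tilt 0.55 q6 1.5
```

Request:
{"api": "play_rows", "payload": {
  "commands": [
    {"x":-2,"y":12,"z":2,"spin":0},
    {"x":-2,"y":8,"z":0,"spin":0},
    {"x":0,"y":4,"z":0,"spin":0},
    {"x":0,"y":3,"z":0,"spin":0},
    {"x":0,"y":3,"z":0,"spin":0}
  ]
}}

```text
time: 7.95
position: [0.6131, 0.1381, 0.0708]
tool_rot: [0.996, 0.087, 0.001, 0.002]
ft_force: [-0.5, 4.6, -1.4]
grip_width: 0.0436
```

```bash
python3 -c "
from h import *
st()"
```

```text
t 7.95 box xy mm [ 63.4 -72. ] z 70.8 F box [ 0.3  4.6 -1.4] w 0.0436
 yaw of tool x vs box x deg 0.1 tilt 0.29 q6 1.45
```

Request:
{"api": "play_rows", "payload": {
  "commands": [
    {"x":0,"y":4,"z":1,"spin":0},
    {"x":0,"y":4,"z":0,"spin":0}
  ]
}}

```text
time: 8.15
position: [0.6153, 0.1312, 0.0706]
tool_rot: [0.996, 0.087, 0.003, 0.001]
ft_force: [-1.7, 5.8, -0.5]
grip_width: 0.0434
```

```bash
python3 -c "
from h import *
st('wrist8')"
```

```text
t 8.15 box xy mm [ 64.3 -79.2] z 70.6 F box [-0.6  6.  -0.5] w 0.0434
 yaw of tool x vs box x deg 0.1 tilt 0.31 q6 1.43
```

View pics/wrist8.png

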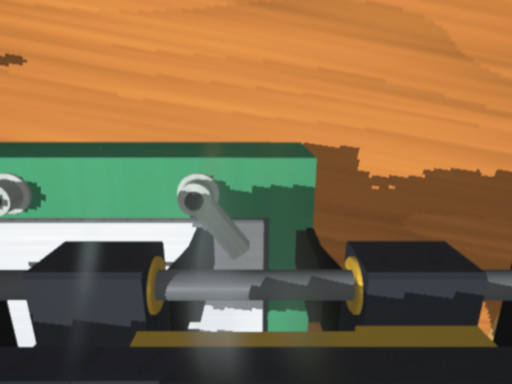

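Request:
{"api": "play_rows", "payload": {
  "commands": [
    {"x":1,"y":5,"z":0,"spin":0},
    {"x":2,"y":5,"z":0,"spin":0},
    {"x":4,"y":4,"z":0,"spin":0},
    {"x":4,"y":3,"z":0,"spin":0},
    {"x":4,"y":2,"z":0,"spin":0}
  ]
}}

```text
time: 8.7
position: [0.6297, 0.1132, 0.0698]
tool_rot: [0.996, 0.088, -0.003, 0.001]
ft_force: [-4.3, 2.3, 0.3]
grip_width: 0.0433
```

```bash
python3 -c "
from h import *
st()"
```

```text
t 8.7 box xy mm [ 75.5 -99.4] z 69.8 F box [-3.8  3.   0.3] w 0.0433
 yaw of tool x vs box x deg 0.2 tilt 0.37 q6 1.4
```

Request:
{"api": "play_rows", "payload": {
  "commands": [
    {"x":4,"y":0,"z":0,"spin":0},
    {"x":2,"y":0,"z":0,"spin":0},
    {"x":-6,"y":0,"z":-5,"spin":0},
    {"x":-6,"y":0,"z":-30,"spin":0},
    {"x":-10,"y":-10,"z":-35,"spin":0},
    {"x":0,"y":0,"z":-20,"spin":-0.14},
    {"x":0,"y":0,"z":0,"spin":-0.14},
    {"x":0,"y":0,"z":0,"spin":-0.14}
  ]
}}

```text
time: 9.5
position: [0.6209, 0.1139, 0.1669]
tool_rot: [0.954, 0.301, 0.003, 0.008]
ft_force: [0.2, 0.9, -0.1]
grip_width: 0.0435
```

Request:
{"api": "play_rows", "payload": {
  "commands": [
    {"x":0,"y":0,"z":0,"spin":-0.14},
    {"x":0,"y":0,"z":0,"spin":-0.14},
    {"x":0,"y":0,"z":0,"spin":-0.14},
    {"x":0,"y":0,"z":0,"spin":-0.14},
    {"x":0,"y":0,"z":0,"spin":-0.14},
    {"x":0,"y":0,"z":0,"spin":-0.14},
    {"x":0,"y":0,"z":0,"spin":-0.14},
    {"x":0,"y":0,"z":0,"spin":0}
  ]
}}

```text
time: 10.3
position: [0.6391, 0.1061, 0.1772]
tool_rot: [0.685, 0.727, 0.011, 0.03]
ft_force: [0.2, -0.7, 0.1]
grip_width: 0.0436
```

```bash
python3 -c "
from h import *
st('wrist9')"
```

```text
t 10.3 box xy mm [  83.4 -108. ] z 177.2 F box [ 0.1 -0.8  0.1] w 0.0436
 yaw of tool x vs box x deg 83.5 tilt 3.62 q6 -0.04
```

View pics/wrist9.png

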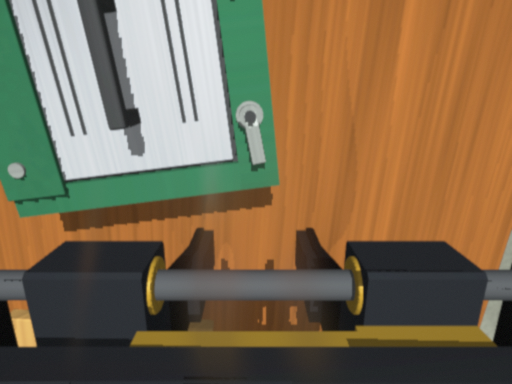

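```bash
sed -i 's|    if pic:|    print(" tool z in box",np.round([Rm[:,2]@bx,Rm[:,2]@by],4))\n    if pic:|' h.py; python3 -c "
from h import *
st('scene10')"
python3 - <<'E'
import cv2
i=cv2.imread("pics/scene10.png");cv2.imwrite("pics/scene10z.png",cv2.resize(i[120:300,100:340],None,fx=3.3,fy=3.3,interpolation=cv2.INTER_CUBIC))
E
```

```text
t 10.35 box xy mm [  83.5 -108. ] z 177.3 F box [ 0.3 -0.6 -1.4] w 0.0434
 yaw of tool x vs box x deg 83.3 tilt 3.63 q6 -0.04
 tool z in box [ 0.053  -0.0346]
```

View pics/scene10z.png

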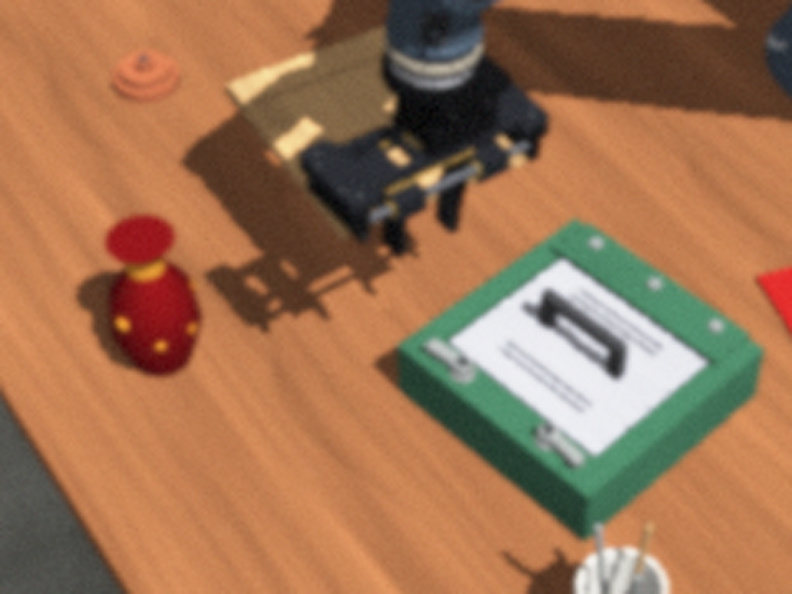

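Request:
{"api": "play_rows", "payload": {
  "commands": [
    {"x":24,"y":-24,"z":5,"spin":0},
    {"x":24,"y":-24,"z":5,"spin":0},
    {"x":24,"y":-24,"z":10,"spin":0},
    {"x":24,"y":-23,"z":10,"spin":0},
    {"x":0,"y":0,"z":0,"spin":-0.11},
    {"x":0,"y":0,"z":0,"spin":0},
    {"x":0,"y":0,"z":0,"spin":0}
  ]
}}

```text
time: 11.1
position: [0.5439, 0.1973, 0.1398]
tool_rot: [0.653, 0.757, 0.014, 0.036]
ft_force: [-0.9, -0.2, -0.6]
grip_width: 0.0435
```

```bash
python3 -c "
from h import *
st('wrist11')"
```

```text
t 11.1 box xy mm [ 5.4 -1.8] z 139.8 F box [-0.9 -0.  -0.6] w 0.0435
 yaw of tool x vs box x deg 88.4 tilt 4.39 q6 0.06
 tool z in box [ 0.0664 -0.0382]
```

View pics/wrist11.png

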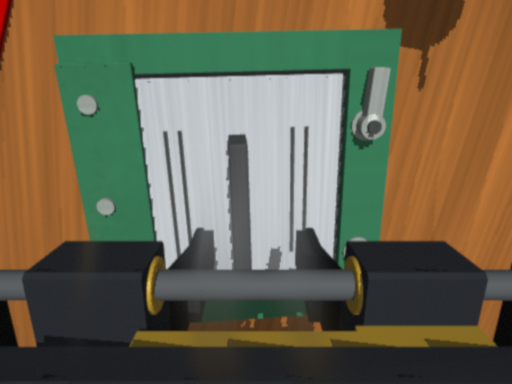

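Request:
{"api": "play_rows", "payload": {
  "commands": [
    {"x":3,"y":-8,"z":12,"spin":-0.02},
    {"x":1,"y":0,"z":16,"spin":0},
    {"x":0,"y":0,"z":16,"spin":0},
    {"x":0,"y":0,"z":8,"spin":0},
    {"x":0,"y":0,"z":0,"spin":0}
  ]
}}

```text
time: 11.65
position: [0.5469, 0.1964, 0.0888]
tool_rot: [0.651, 0.758, 0.018, 0.04]
ft_force: [0.2, 0.2, -0.1]
grip_width: 0.0434
```

```bash
python3 -c "
from h import *
st('wrist12')"
```

```text
t 11.65 box xy mm [ 8.2 -3.2] z 88.8 F box [ 0.3  0.2 -0.1] w 0.0434
 yaw of tool x vs box x deg 88.7 tilt 5.04 q6 0.06
 tool z in box [ 0.0786 -0.0391]
```

View pics/wrist12.png

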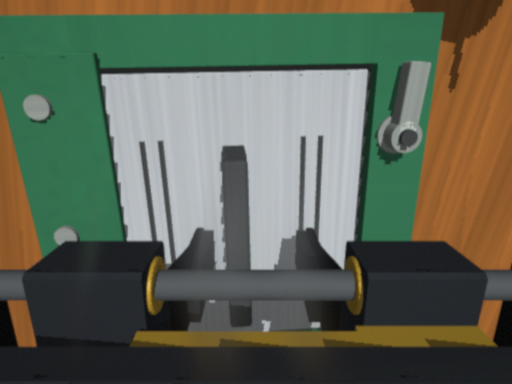

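Request:
{"api": "play_rows", "payload": {
  "commands": [
    {"x":1,"y":-5,"z":4,"spin":0},
    {"x":1,"y":-2,"z":4,"spin":0},
    {"x":0,"y":0,"z":0,"spin":0}
  ]
}}

```text
time: 12.0
position: [0.5416, 0.197, 0.0817]
tool_rot: [0.651, 0.758, 0.02, 0.041]
ft_force: [0.4, 0.3, -0.4]
grip_width: 0.0437
```

```bash
python3 -c "
from h import *
st()"
```

```text
t 12.0 box xy mm [ 3.1 -1.7] z 81.7 F box [ 0.4  0.2 -0.4] w 0.0437
 yaw of tool x vs box x deg 88.6 tilt 5.26 q6 0.07
 tool z in box [ 0.0828 -0.0392]
```

Request:
{"api": "play_rows", "payload": {
  "commands": [
    {"x":0,"y":-2,"z":2,"spin":0},
    {"x":0,"y":0,"z":0,"spin":0},
    {"x":0,"y":0,"z":0,"spin":0},
    {"x":0,"y":0,"z":0,"spin":0}
  ],
  "grip": 0,
  "newtons": 25
}}

```text
time: 12.4
position: [0.5399, 0.197, 0.0802]
tool_rot: [0.651, 0.758, 0.02, 0.042]
ft_force: [-0.9, 0.3, 0.5]
grip_width: 0.0189
```

```bash
python3 -c "
from h import *
st()"
```

```text
t 12.4 box xy mm [ 1.4 -1.4] z 80.2 F box [-0.8  0.4  0.5] w 0.0189
 yaw of tool x vs box x deg 88.7 tilt 5.34 q6 0.07
 tool z in box [ 0.0844 -0.0392]
```

Request:
{"api": "play_rows", "payload": {
  "commands": [
    {"x":0,"y":0,"z":0,"spin":0},
    {"x":0,"y":0,"z":0,"spin":0},
    {"x":0,"y":0,"z":0,"spin":0}
  ]
}}

```text
time: 12.7
position: [0.5397, 0.1969, 0.0802]
tool_rot: [0.651, 0.758, 0.02, 0.042]
ft_force: [-0.6, 0.8, -0.5]
grip_width: 0.0119
```

```bash
python3 -c "
from h import *
st('side13,wrist13')"
python3 - <<'E'
import cv2
i=cv2.imread("pics/side13.png");cv2.imwrite("pics/side13z.png",cv2.resize(i[150:310,140:340],None,fx=3.6,fy=3.6,interpolation=cv2.INTER_CUBIC))
E
```

```text
t 12.7 box xy mm [ 1.1 -1.4] z 80.2 F box [-0.5  0.9 -0.5] w 0.0119
 yaw of tool x vs box x deg 88.7 tilt 5.3 q6 0.07
 tool z in box [ 0.0835 -0.0394]
```

View pics/side13z.png

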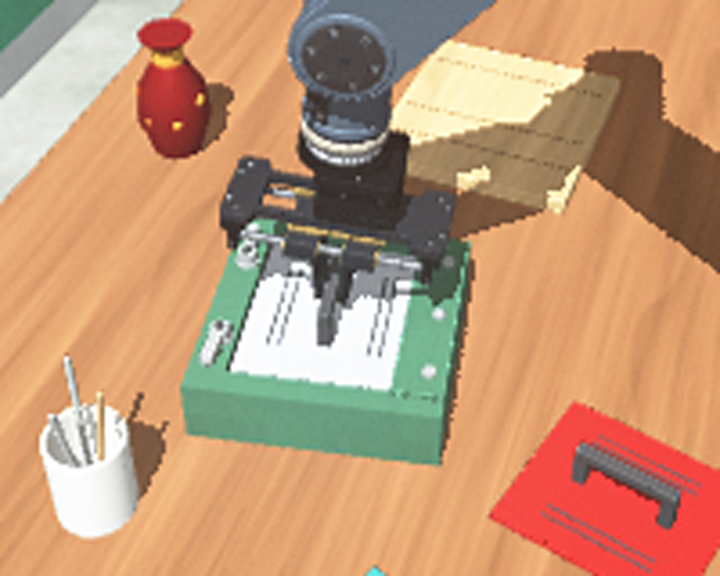

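View pics/wrist13.png

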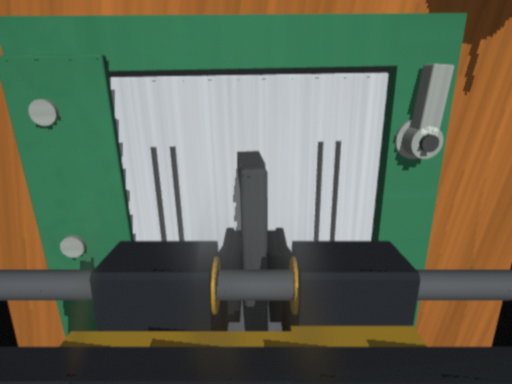

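Request:
{"api": "play_rows", "payload": {
  "commands": [
    {"x":0,"y":0,"z":-3,"spin":0},
    {"x":0,"y":0,"z":-3,"spin":0},
    {"x":0,"y":0,"z":-3,"spin":0}
  ]
}}

```text
time: 13.1
position: [0.5368, 0.1966, 0.0879]
tool_rot: [0.651, 0.758, 0.018, 0.04]
ft_force: [-0.9, -1.1, -5.5]
grip_width: 0.0118
```

```bash
python3 -c "
from h import *
st('wrist14')"
```

```text
t 13.1 box xy mm [-1.8 -1.2] z 87.9 F box [-1.1 -0.9 -5.5] w 0.0118
 yaw of tool x vs box x deg 88.7 tilt 5.03 q6 0.07
 tool z in box [ 0.0783 -0.0396]
```

View pics/wrist14.png

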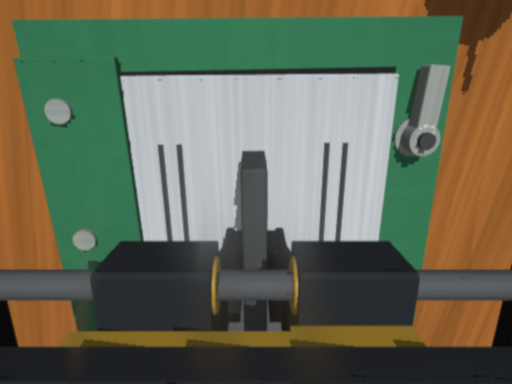

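Request:
{"api": "play_rows", "payload": {
  "commands": [
    {"x":0,"y":1,"z":-3,"spin":0},
    {"x":0,"y":1,"z":-3,"spin":0}
  ]
}}

```text
time: 13.35
position: [0.5342, 0.1962, 0.0924]
tool_rot: [0.651, 0.758, 0.014, 0.037]
ft_force: [-1.6, -1.8, -10.8]
grip_width: 0.0119
```

```bash
python3 -c "
from h import *
st('side15,wrist15')"
python3 - <<'E'
import cv2
i=cv2.imread("pics/side15.png");cv2.imwrite("pics/side15z.png",cv2.resize(i[170:290,170:290],None,fx=5,fy=5,interpolation=cv2.INTER_CUBIC))
E
```

```text
t 13.35 box xy mm [-4.4 -1.2] z 92.4 F box [ -1.9  -1.5 -10.8] w 0.0119
 yaw of tool x vs box x deg 88.7 tilt 4.59 q6 0.07
 tool z in box [ 0.0693 -0.04  ]
```

View pics/side15z.png

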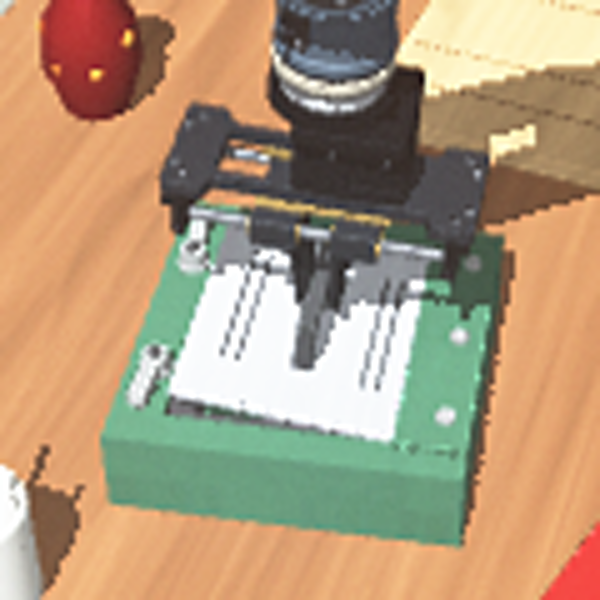

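View pics/wrist15.png

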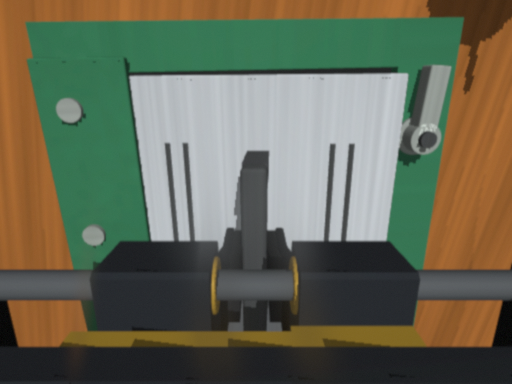

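Request:
{"api": "play_rows", "payload": {
  "commands": [
    {"x":0,"y":4,"z":-2,"spin":0},
    {"x":0,"y":5,"z":-1,"spin":0},
    {"x":0,"y":5,"z":-1,"spin":0}
  ]
}}

```text
time: 13.75
position: [0.542, 0.1979, 0.0943]
tool_rot: [0.651, 0.758, 0.009, 0.033]
ft_force: [-3.4, -1.1, -9.7]
grip_width: 0.012
```

```bash
python3 -c "
from h import *
st('side16,wrist16')"
python3 - <<'E'
import cv2
i=cv2.imread("pics/side16.png");cv2.imwrite("pics/side16z.png",cv2.resize(i[170:290,170:290],None,fx=5,fy=5,interpolation=cv2.INTER_CUBIC))
E
```

```text
t 13.75 box xy mm [ 3.6 -0.9] z 94.3 F box [-3.6 -0.5 -9.7] w 0.012
 yaw of tool x vs box x deg 88.7 tilt 3.88 q6 0.07
 tool z in box [ 0.0551 -0.0394]
```

View pics/side16z.png

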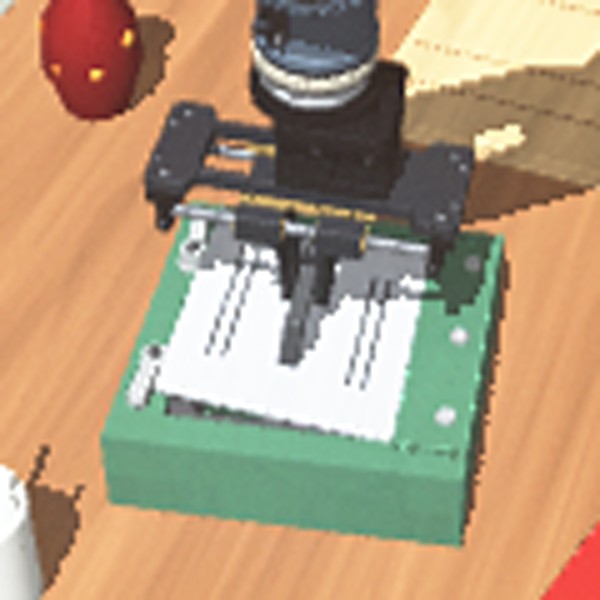

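View pics/wrist16.png

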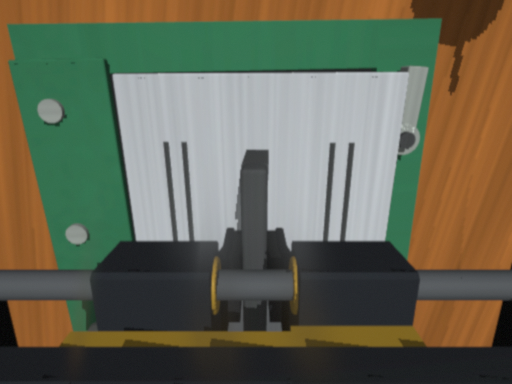

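Request:
{"api": "play_rows", "payload": {
  "commands": [
    {"x":0,"y":5,"z":-1,"spin":0},
    {"x":0,"y":5,"z":-1,"spin":0},
    {"x":0,"y":5,"z":-1,"spin":0}
  ]
}}

```text
time: 14.15
position: [0.5697, 0.2025, 0.1055]
tool_rot: [0.651, 0.758, 0.019, 0.041]
ft_force: [-0.3, 0.8, -4.5]
grip_width: 0.0115
```

```bash
python3 -c "
from h import *
st('wrist17')"
```

```text
t 14.15 box xy mm [31.7 -1.1] z 105.5 F box [-0.2  0.9 -4.5] w 0.0115
 yaw of tool x vs box x deg 88.7 tilt 5.23 q6 0.06
 tool z in box [ 0.0824 -0.0391]
```

View pics/wrist17.png

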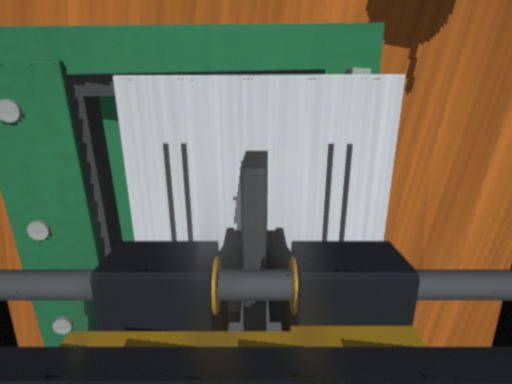

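Request:
{"api": "play_rows", "payload": {
  "commands": [
    {"x":0,"y":0,"z":-15,"spin":0},
    {"x":0,"y":0,"z":-30,"spin":0},
    {"x":0,"y":0,"z":-30,"spin":0},
    {"x":0,"y":0,"z":-20,"spin":0},
    {"x":0,"y":0,"z":0,"spin":0}
  ],
  "newtons": 40
}}

```text
time: 14.7
position: [0.5638, 0.2054, 0.2086]
tool_rot: [0.651, 0.757, 0.022, 0.043]
ft_force: [0.5, 0.2, -3.1]
grip_width: 0.0116
```

```bash
python3 -c "
from h import *
st('side18,scene18')"
python3 - <<'E'
import cv2
i=cv2.imread("pics/side18.png");cv2.imwrite("pics/side18z.png",cv2.resize(i[130:290,170:340],None,fx=3.7,fy=3.7,interpolation=cv2.INTER_CUBIC))
i=cv2.imread("pics/scene18.png");cv2.imwrite("pics/scene18z.png",cv2.resize(i[100:260,130:330],None,fx=3.7,fy=3.7,interpolation=cv2.INTER_CUBIC))
i=cv2.imread("pics/side13.png");cv2.imwrite("pics/side13b.png",cv2.resize(i[145:225,230:330],None,fx=7,fy=7,interpolation=cv2.INTER_CUBIC))
E
```

```text
t 14.7 box xy mm [26.4  2.7] z 208.6 F box [ 0.5  0.1 -3.1] w 0.0116
 yaw of tool x vs box x deg 88.6 tilt 5.61 q6 0.06
 tool z in box [ 0.0897 -0.0387]
```

View pics/side18z.png

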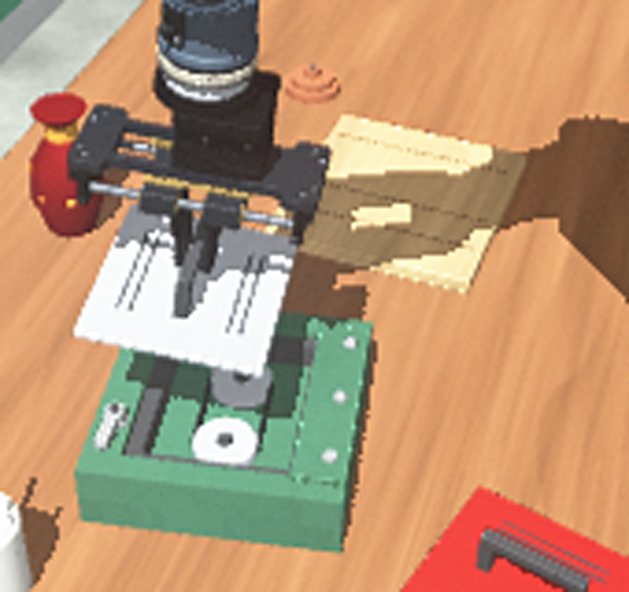

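View pics/scene18z.png

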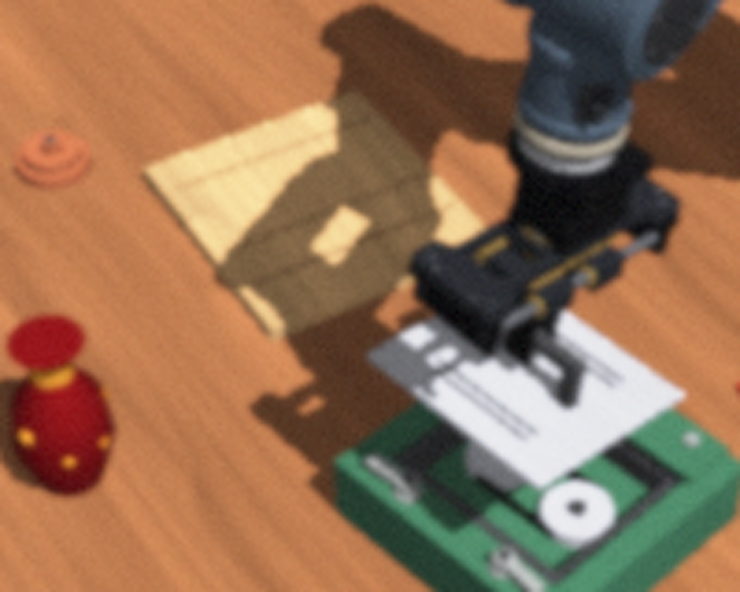

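View pics/side13b.png

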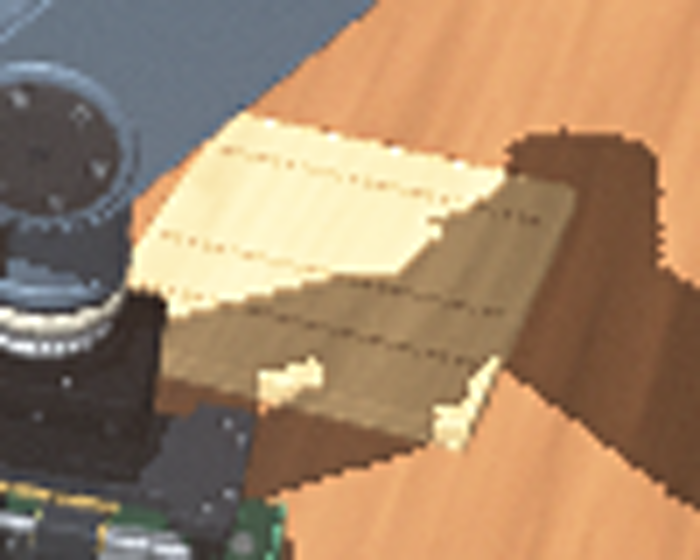

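```bash
python3 - <<'E'
from h import *
from scipy.optimize import least_squares
s=np.load("scene18.npz");a=np.load("side18.npz")
ps=np.array([[169.2,146.5],[225.9,124.9],[204.5,188.5]]);ms=np.array([[115,-125,18],[-115,-125,18],[115,125,18]])/1e3
pa=np.array([[264.7,161.1],[312.1,171],[295.7,207.1]]);ma=np.array([[115,-125,18],[-115,-125,18],[-115,125,18]])/1e3
print(ray(ps,.018,s["K"],s["W"]).round(3),ray(pa,.018,a["K"],a["W"]).round(3))
def P(v,m): 
    c,s=np.cos(v[2]),np.sin(v[2]);return np.c_[v[0]+c*m[:,0]-s*m[:,1],v[1]+s*m[:,0]+c*m[:,1],m[:,2]]
f=lambda v:np.r_[(proj(P(v,ms),s["K"],s["W"])-ps).ravel(),(proj(P(v,ma),a["K"],a["W"])-pa).ravel()]
r=least_squares(f,[.49,-.17,0]);print(r.x.round(4),np.degrees(r.x[2]),f(r.x).round(1))
np.save("board.npy",r.x)
v=np.load("box.npy");print(v)
E
```

```text
[[ 0.601 -0.322  0.018]
 [ 0.373 -0.315  0.018]
 [ 0.607 -0.079  0.018]] [[ 0.584 -0.329  0.018]
 [ 0.368 -0.323  0.018]
 [ 0.381 -0.063  0.018]]
[ 0.4877 -0.1973 -0.0495] -2.8389314276147886 [ 0.3 -1.3  1.1 -0.8 -0.4  0.3 -2.8 -0.4 -0.   0.9  0.7 -0.5]
[0.53831254 0.19814691 0.17292112]
```

Request:
{"api": "play_rows", "payload": {
  "commands": [
    {"x":-25,"y":-9,"z":0,"spin":0},
    {"x":-38,"y":-14,"z":0,"spin":0},
    {"x":-38,"y":-14,"z":0,"spin":0},
    {"x":-38,"y":-14,"z":0,"spin":0},
    {"x":-38,"y":-14,"z":0,"spin":0},
    {"x":-38,"y":-14,"z":0,"spin":0},
    {"x":-38,"y":-14,"z":0,"spin":0},
    {"x":-20,"y":-7,"z":0,"spin":0}
  ]
}}

```text
time: 15.6
position: [0.4962, -0.0856, 0.1961]
tool_rot: [0.648, 0.761, 0.016, 0.033]
ft_force: [0.6, -1.0, -2.9]
grip_width: 0.0117
```

```bash
python3 -c "
from h import *
st()
from rig import robot
print(robot.get_obs()['position'])"
```

```text
t 15.6 box xy mm [ -90.3 -272.3] z 196.1 F box [ 0.4 -1.1 -2.9] w 0.0117
 yaw of tool x vs box x deg 89.1 tilt 4.21 q6 -0.57
 tool z in box [ 0.0664 -0.0313]
[ 0.49624545 -0.08564262  0.19611913]
```

Request:
{"api": "play_rows", "payload": {
  "commands": [
    {"x":-36,"y":-8,"z":0,"spin":0},
    {"x":-36,"y":-8,"z":0,"spin":0},
    {"x":-30,"y":-6,"z":0,"spin":0.1},
    {"x":0,"y":0,"z":0,"spin":0.1},
    {"x":0,"y":0,"z":0,"spin":0},
    {"x":0,"y":0,"z":0,"spin":0}
  ]
}}

```text
time: 16.2
position: [0.4838, -0.1964, 0.1893]
tool_rot: [0.725, 0.688, 0.016, 0.024]
ft_force: [0.3, -0.0, -3.6]
grip_width: 0.012
```

```bash
python3 -c "
from h import *
st('side19,wrist19')
from rig import robot
print(robot.get_obs()['position'])"
```

```text
t 16.2 box xy mm [-121.6 -379.3] z 189.3 F box [ 0.3 -0.1 -3.6] w 0.012
 yaw of tool x vs box x deg 77.0 tilt 3.3 q6 -0.58
 tool z in box [ 0.0532 -0.0221]
[ 0.48375274 -0.19566764  0.18954599]
```

View pics/side19.png

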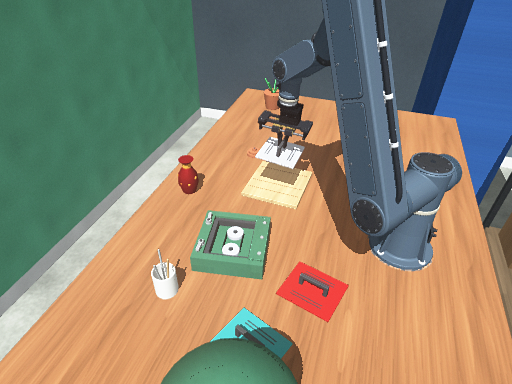

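View pics/wrist19.png

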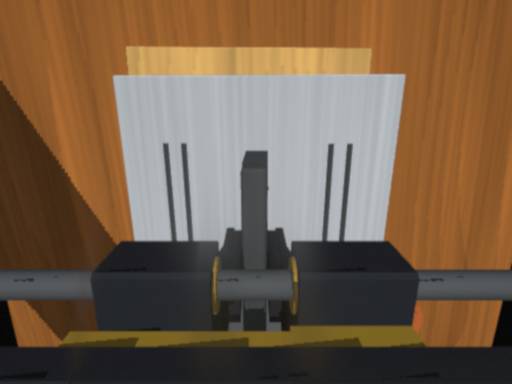

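```bash
python3 -c "
from h import *
d=np.load('wrist19.npz')
p=ray([[128,48],[370,48]],.018,d['K'],d['W']);print(p.round(4))
e=p[1]-p[0];print(np.hypot(*e[:2]),np.degrees(np.arctan2(e[1],e[0])))
u=e[:2]/np.hypot(*e[:2]);n=np.array([u[1],-u[0]]);print('centre',(p[:,:2].mean(0)+.125*n).round(4))"
```

```text
[[ 0.3852 -0.0751  0.018 ]
 [ 0.6093 -0.0854  0.018 ]]
0.22441748429912858 -2.628832249867915
centre [ 0.4915 -0.2051]
```

Request:
{"api": "play_rows", "payload": {
  "commands": [
    {"x":0,"y":-1,"z":25,"spin":0},
    {"x":0,"y":-1,"z":28,"spin":0},
    {"x":0,"y":-1,"z":28,"spin":0},
    {"x":0,"y":0,"z":20,"spin":0},
    {"x":0,"y":0,"z":10,"spin":0},
    {"x":0,"y":0,"z":0,"spin":0}
  ]
}}

```text
time: 16.9
position: [0.4901, -0.1931, 0.0765]
tool_rot: [0.72, 0.693, 0.017, 0.026]
ft_force: [-0.5, -0.1, -3.6]
grip_width: 0.0117
```

```bash
python3 -c "
from h import *
st()
from rig import robot
print(robot.get_obs()['position'])"
```

```text
t 16.9 box xy mm [-114.8 -377.1] z 76.5 F box [-0.5 -0.  -3.6] w 0.0117
 yaw of tool x vs box x deg 77.9 tilt 3.56 q6 -0.59
 tool z in box [ 0.057  -0.0245]
[ 0.49009102 -0.19313513  0.07652952]
```

Request:
{"api": "play_rows", "payload": {
  "commands": [
    {"x":-3,"y":-1,"z":12,"spin":0},
    {"x":-2,"y":-1,"z":6,"spin":0},
    {"x":0,"y":0,"z":5,"spin":0},
    {"x":0,"y":0,"z":3,"spin":0}
  ]
}}

```text
time: 17.3
position: [0.4919, -0.1996, 0.0514]
tool_rot: [0.719, 0.694, 0.017, 0.029]
ft_force: [1.2, 1.4, 1.1]
grip_width: 0.0118
```

```bash
python3 -c "
from h import *
st()
from rig import robot
print(robot.get_obs()['position'])"
```

```text
t 17.3 box xy mm [-114.2 -383.8] z 51.4 F box [1.4 1.2 1.1] w 0.0118
 yaw of tool x vs box x deg 78.0 tilt 3.91 q6 -0.61
 tool z in box [ 0.0617 -0.0288]
[ 0.49186176 -0.19957757  0.05143166]
```

Request:
{"api": "play_rows", "payload": {
  "commands": [
    {"x":0,"y":0,"z":2,"spin":0},
    {"x":0,"y":0,"z":2,"spin":0},
    {"x":0,"y":0,"z":2,"spin":0}
  ],
  "newtons": 12
}}

```text
time: 17.6
position: [0.4937, -0.2004, 0.0462]
tool_rot: [0.719, 0.694, 0.018, 0.031]
ft_force: [1.2, 1.5, 1.3]
grip_width: 0.0118
```

```bash
python3 -c "
from h import *
st()
from rig import robot
print(robot.get_obs()['position'])"
```

```text
t 17.6 box xy mm [-112.5 -384.9] z 46.2 F box [1.5 1.3 1.3] w 0.0118
 yaw of tool x vs box x deg 78.0 tilt 4.11 q6 -0.61
 tool z in box [ 0.0647 -0.0309]
[ 0.49371918 -0.20037053  0.04623615]
```

Request:
{"api": "play_rows", "payload": {
  "commands": [
    {"x":0,"y":0,"z":2,"spin":0},
    {"x":0,"y":0,"z":2,"spin":0},
    {"x":0,"y":0,"z":2,"spin":0}
  ]
}}

```text
time: 17.9
position: [0.4949, -0.2008, 0.0432]
tool_rot: [0.719, 0.694, 0.018, 0.032]
ft_force: [-4.9, 1.5, 19.2]
grip_width: 0.012
```

```bash
python3 -c "
from h import *
st('side20,wrist20')
from rig import robot
print(robot.get_obs()['position'])"
python3 - <<'E'
import cv2
i=cv2.imread("pics/side20.png");cv2.imwrite("pics/side20z.png",cv2.resize(i[120:220,220:340],None,fx=6,fy=6,interpolation=cv2.INTER_CUBIC))
E
```

```text
t 17.9 box xy mm [-111.4 -385.5] z 43.2 F box [-4.6  2.4 19.2] w 0.012
 yaw of tool x vs box x deg 78.0 tilt 4.27 q6 -0.61
 tool z in box [ 0.0667 -0.033 ]
[ 0.4948993  -0.20080429  0.04318228]
```

View pics/side20z.png

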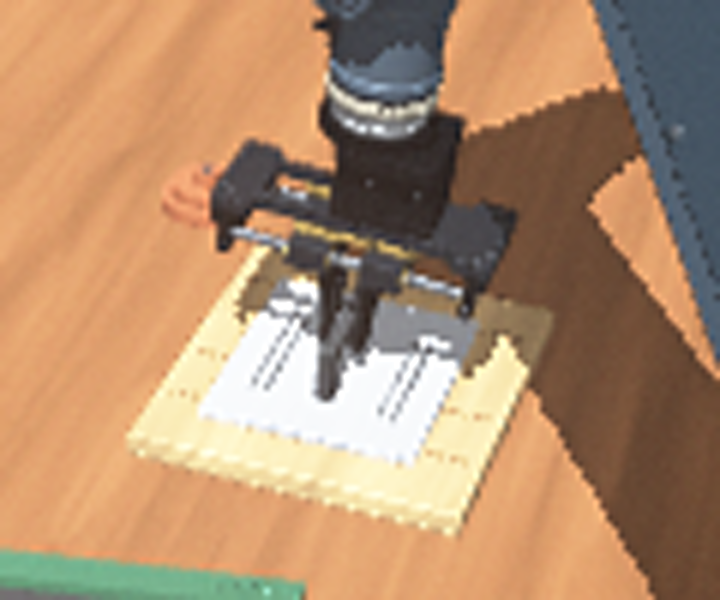

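View pics/wrist20.png

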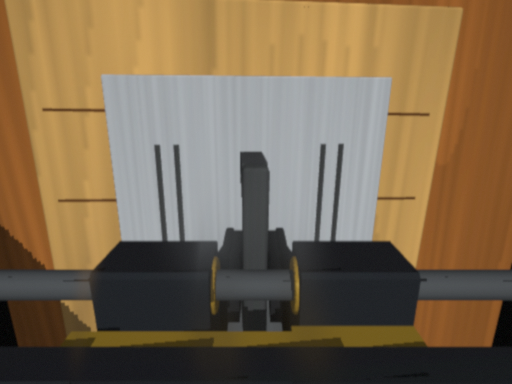

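Request:
{"api": "play_rows", "payload": {
  "commands": [
    {"x":0,"y":0,"z":0,"spin":0},
    {"x":0,"y":0,"z":0,"spin":0},
    {"x":0,"y":0,"z":1,"spin":0},
    {"x":0,"y":0,"z":0,"spin":0}
  ],
  "newtons": 5
}}

```text
time: 18.4
position: [0.4946, -0.201, 0.0429]
tool_rot: [0.719, 0.694, 0.018, 0.033]
ft_force: [-0.5, 1.2, 0.5]
grip_width: 0.0123
```

```bash
python3 -c "
from h import *
st()
b=np.load('box.npy')
d=np.load('wrist20.npz')
# cover far edge corners z=.024 (y+ edge) & board edge
p=ray([[104,76],[389,78]],.024,d['K'],d['W']);e=p[1]-p[0];u=e[:2]/np.hypot(*e[:2]);n=np.array([u[1],-u[0]])
print(np.hypot(*e[:2]),np.degrees(np.arctan2(e[1],e[0])),'cover ctr',p[:,:2].mean(0)+.085*n)
"
```

```text
t 18.4 box xy mm [-111.7 -385.7] z 42.9 F box [-0.3  1.3  0.5] w 0.0123
 yaw of tool x vs box x deg 78.0 tilt 4.3 q6 -0.61
 tool z in box [ 0.067  -0.0339]
0.1463330107405745 -2.2280357646753712 cover ctr [ 0.49447853 -0.20054329]
```

Request:
{"api": "play_rows", "payload": {
  "commands": [
    {"x":0,"y":0,"z":0,"spin":0},
    {"x":0,"y":0,"z":0,"spin":0},
    {"x":0,"y":0,"z":0,"spin":0},
    {"x":0,"y":0,"z":0,"spin":0}
  ],
  "grip": 0.4
}}

```text
time: 18.8
position: [0.495, -0.2017, 0.0423]
tool_rot: [0.719, 0.694, 0.018, 0.033]
ft_force: [0.4, 0.1, 0.0]
grip_width: 0.0325
```

Request:
{"api": "play_rows", "payload": {
  "commands": [
    {"x":0,"y":0,"z":-10,"spin":0},
    {"x":0,"y":0,"z":-30,"spin":0},
    {"x":0,"y":0,"z":-40,"spin":0},
    {"x":0,"y":0,"z":-40,"spin":0},
    {"x":0,"y":0,"z":-30,"spin":0},
    {"x":0,"y":0,"z":0,"spin":0},
    {"x":0,"y":0,"z":0,"spin":0}
  ]
}}

```text
time: 19.5
position: [0.4831, -0.198, 0.1998]
tool_rot: [0.719, 0.694, 0.018, 0.033]
ft_force: [0.4, 0.5, 0.1]
grip_width: 0.0349
```

```bash
python3 -c "
from h import *
st('side21,wrist21,scene21')"
python3 - <<'E'
import cv2
i=cv2.imread("pics/side21.png");cv2.imwrite("pics/side21z.png",cv2.resize(i[130:310,150:340],None,fx=3.3,fy=3.3,interpolation=cv2.INTER_CUBIC))
E
```

```text
t 19.5 box xy mm [-122.5 -380.8] z 199.8 F box [0.5 0.4 0.1] w 0.0349
 yaw of tool x vs box x deg 78.0 tilt 4.32 q6 -0.6
 tool z in box [ 0.0667 -0.0348]
```

View pics/side21z.png

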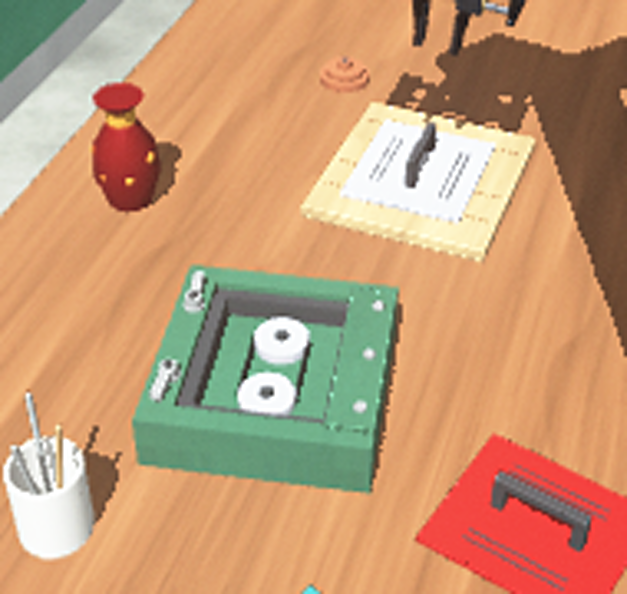

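View pics/wrist21.png

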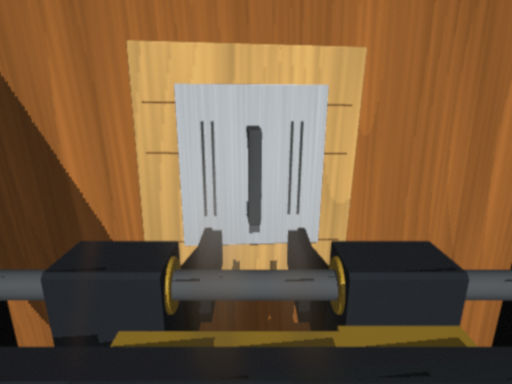

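View pics/scene21.png

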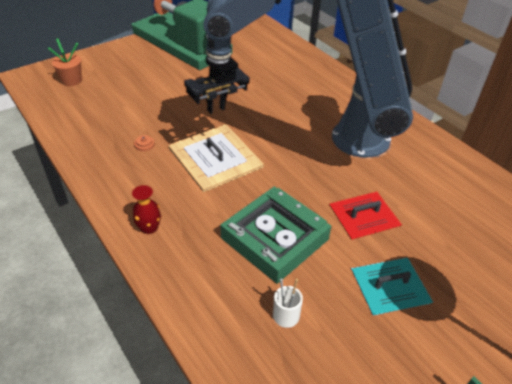

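```bash
python3 -c "
from h import *
v=np.load('box.npy');d=np.load('side21.npz')
z=np.array([[195,297],[199,272],[168,367],[158,398]])/3.3+[150,130]
w=ray(z,.075,d['K'],d['W'])[:,:2]-v[:2];c,s=np.cos(v[2]),np.sin(v[2])
print((w@np.array([[c,-s],[s,c]])).round(3))
from rig import robot
print(robot.hand_in())"
```

```text
[[ 0.087 -0.046]
 [ 0.092 -0.085]
 [ 0.089  0.054]
 [ 0.088  0.095]]
the job is handed in; nothing more can be done
None
```

I opened the drive box and laid the cover flat on the board, handle up. I handed the job in at about 19.5 s of the 64 s allowed; the hand-in gives no verdict.

- **Buttons:** I straddled each one with the part-open fingers and felt for the free side. The button at y +50 gave clockwise and the one at y −50 gave anticlockwise. The pushes read about 4–8 N at the wrist, well under the 50 N limit. In the last side picture the tips sit at about x 88 and 92 mm in the box's frame, against the 80 mm needed.
- **Cover removal:** I pinched the handle and raised the far edge against the lip. I then drew the cover out towards +x and lifted it clear; it sprang the last few millimetres as it left the lip.
- **Placing:** I set the cover on the board and pressed it flat while still gripping it. Then I loosened the grip, opened the fingers and withdrew.
- **Final checks:** The cover's middle measured about 5 mm from the board's middle, and it looks flat and wholly on the board. The wrist force was near zero with the arm clear. The vase, tool pot and grinding wheels look untouched by eye; I did not measure them.

One thing was off: the tool drifted to about 4–5° of tilt during the moves, which the interface gave no way to correct. It helped free the far edge. The board flattened the cover when I pressed it down, but I judged that flatness by height, force and picture, not by measuring the angle.

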